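Dip the gauge rod in the tumble polisher and show the reading

TASK

Check the charge in the tumble polisher: take the gauge rod (the one with the collar) from its rest, push it down the polisher's slanting guide tube until its collar stops on the mouth, then draw it right out again. Finish while still holding it, steady and level, with its tip above the middle of the white reading tile, about 10 cm over it, resting on nothing. Leave the other things on the table where they are.

Things in the scene. Friction and masses are not known exactly. Their poses are not given: they have to be found in the camera images.
- gauge_grip (a point): Centre of the gauge rod's square wooden handle (90 mm long, 16 x 16 mm). x axis runs along the tool to the tip: handle -45 to +45 mm, collar +45 to +53 mm, tip at +143 mm; y and z are square to the handle's flats, z up at the start. At the start the gauge lies level on its rest, axis 75 mm above the table, free to be lifted straight up.
- gauge_tip (a point): Tip of the gauge rod, on its axis; same axes as gauge_grip.
- gauge_collar (a point): Centre of the face of the gauge's collar that faces the tip (the face that stops on the tube mouth), on the axis; same axes as gauge_grip.
- rest: Dark wooden rest of the gauge, fixed: base 175 x 50 x 10 mm, two notched posts 10 mm thick and up to 80 mm high, which cradle the handle at -37 mm and the rod at +105 mm along its x axis from the handle's centre. Origin on the table under the handle's centre; x axis along the gauge to the tip, z up.
- polisher: Tumble polisher, fixed: grey base 210 x 190 mm, black barrel 156 mm across lying along its x axis, centre 108 mm high, top 186 mm; grey motor housing 130 mm high on the +y side, to 182 mm from the origin. Origin on the table under the barrel's middle; z up. The guide tube rises from the barrel's -y side.
- tube_mouth (a point): Centre of the open mouth of the polisher's steel guide tube, about 205 mm above the table. z points out of the tube along its axis, 35 degrees above level. Straight bore 16 mm across, 100 mm deep, flaring to 28 mm over the last 14 mm; rim 36 mm outside. The gauge's collar stops on the rim when its face is at this point; the rod is then 90 mm inside.
- tile_top (a point): Centre of the top of the square white reading tile, 90 x 90 mm in a thin dark wooden edging, 8 mm high in all, fixed flat on the table; z up.
- gauge: The whole gauge rod, 188 mm long: square wooden handle, brass collar 38 mm across and 8 mm thick, then a plain round steel rod 10 mm across and 90 mm long with dark reading rings and a bevelled tip. About 0.12 kg (0.8 to 1.3 times), balance point about 18 mm from the handle's centre towards the tip. Origin and axes as gauge_grip.
- bowl: square wooden bead bowl, 96 x 96 x 38 mm, stands on the table, a bystander; origin at its underside
- pliers_a: black-handled pliers lying flat, 140 x 56 mm, 12 mm high, a bystander; origin at the pivot, underside
- pliers_b: blue-handled pliers lying flat, 140 x 56 mm, 12 mm high, a bystander; origin at the pivot, underside
- spool: small copper wire spool, 36 mm across, 28 mm high, standing on end, a bystander; origin at its underside
- mandrel: tapered steel ring mandrel without a collar, lying flat, 190 mm long, 20 mm thick, a bystander; origin mid-length, underside
- jar: closed glass jar, 52 mm across, 60 mm high, a bystander; origin at its underside

How it is judged:
On the way, in this order (a step that is already met when the one before it is completed fails the run):
1. the gauge rod is fully in the guide tube, collar stopped on the mouth (z of gauge_collar in the frame of tube_mouth below 0.004 m and horizontal distance between gauge_collar and tube_mouth below 0.006 m and angle between the x axis of gauge_grip and the z axis of tube_mouth, either way round below 0.12 rad and contact force between gauge and polisher above 0.3 N), for 0.2 s.
2. the gauge rod is drawn right out of the tube, held in the fingers (z of gauge_tip in the frame of tube_mouth above 0.01 m and contact force between gauge and the fingers above 1 N), for 0.1 s.
At the end, for the whole second after the job is handed in: The gauge is held in the fingers, still (under 3 cm/s), level within 0.15 rad, its tip within 30 mm sideways of the tile's centre and 40 to 160 mm above the tile's top, touching nothing but the fingers; no bystander has moved more than 30 mm (angle between gauge_grip's own x axis and vertical between 1.4208 and 1.7208 rad and horizontal distance between gauge_tip and tile_top below 0.03 m and z of gauge_tip in the frame of tile_top between 0.04 and 0.16 m and contact force between gauge and the fingers above 1 N and linear speed of gauge below 0.03 m/s and contact force between gauge and polisher below 0.1 N and contact force between gauge and rest below 0.1 N and contact force between gauge and bowl below 0.1 N and contact force between gauge and pliers_a below 0.1 N and contact force between gauge and pliers_b below 0.1 N and contact force between gauge and spool below 0.1 N and contact force between gauge and mandrel below 0.1 N and contact force between gauge and jar below 0.1 N and distance of each of bowl, pliers_a, pliers_b, spool, mandrel, jar from where it was at the start of the episode below 0.03 m); the arm keeps its last pose, push and grip.
It fails at once if a bystander was knocked more than 60 mm away (distance of any of bowl, pliers_a, pliers_b, spool, mandrel, jar from where it was at the start of the episode above 0.06 m).
It also fails if it takes over 56 s, if anything falls off the work surface, if the arm or the gripper's body presses on something with over 40 N, if the wrist force passes 120 N, or if a joint passes its speed limit or range.

ROBOT

A 7-joint arm with a two-finger parallel gripper is mounted at the origin on the work surface. World frame = base frame: x ahead of the robot, y to its left, z up, the work surface at z = 0. Lengths are in m, angles in rad, forces in N, time in s.
With the tool pointing down it reaches from about 0.35 to 0.9 m from the base axis. Payload 8.1 kg.
Tool frame: the origin (TCP) lies between the finger pads; the fingertips stand 17 mm ahead of it and the grasp point (between the pads) lies 2 mm behind it; z points along the fingers, y is the line along which they close (so a half turn about z gives the same grasp; the last joint's range is limited). The gripper opens to 92 mm and grips with 3 to 60 N. Pads are 19 mm wide; open, the fingers measure 130 mm over their backs; the gripper's body (75 mm by 190 mm) begins 47 mm behind the grasp point.
Start: joints at [-1.401, 0.434, 0.025, 1.573, -0.012, 1.134, -0.075], TCP at [0.168, 0.602, 0.244] pointing down, gripper open.
Joint ranges: [-2.62, 2.62], [-0.44, 2.09], [-1.27, 1.32], [0.08, 2.57], [-1.32, 4.46], [0.12, 2], [-2.74, 2.74]. Speed limits (rad/s): [2.22, 2.22, 3.01, 3.01, 3.14, 3.14, 3.14].

INTERFACE

Orientations are given as a rotation vector (axis times angle).
In Python, from cell import observe, get_image, calibration, sign_off, look_for, regions_of, landmark_of gives the robot as it stands.
- The arm moves only by the tool jog_arm, never from a script. Its argument "plan" is a list of rows, each an object with "offset": the shift along the tool's x, y, z normalised to -1 to 1, where 1 is 0.15 m, a list of three; "twist": the turn, a rotation vector about the tool's x, y, z normalised to -1 to 1, where 1 is 2 pi rad, a list of three; "fingers": the gripper command: -1 is shut, 1 is fully open, values between are in proportion. In form: [{"offset": [x, y, z], "twist": [ax, ay, az], "fingers": fingers}, ...]. A call has 1 to 20 rows; each row is the pose to reach, as a shift and turn from the pose commanded when the call began, along the tool's axes at that moment, turning the shorter way round; what a row does not reach only later rows make up. A row lasts 1/8 s, in which the tool goes at most 62.5 mm and 10.7 degrees, less where a joint would pass 70% of its speed; a pose out of reach is approached as far as the arm can. A call with a number of a shift or a turn outside -1 to 1 is refused whole. A call with a gripper value outside its range is refused whole. The fingers move at their own pace and stop on an object; "newtons" is the grip in N (left out, the last holds). Time passes only in rows, so rows that repeat a pose let the fingers close. It gives the time, the measured TCP pose, the force, the opening and the grip force at its end, in the units of the state.
- observe(): the state, without advancing time (a new reading comes with each control period).
- get_image(name): name is "side" or "top"; returns the picture (384x512x3 uint8, red, green, blue); there is no depth.
- calibration(name): a dict with "fov_y" (degrees; the focal length in pixels is half the picture's height over the tangent of half this angle, whatever the lens; pixels are square), "cx", "cy" (the principal point, pixels), "position" and "attitude" of the camera in the world. Camera axes: x right, y down, z forward; pixel columns grow to the right and rows downward; lengths in m; the calibration is good to about 2 mm. A picture is of the moment at which its call begins. calibration takes no time and is no camera call.
- sign_off(): hands the job in; it is judged then, once.
Trained networks look in the newest picture that a camera, given by its name, has taken for a name from the list of things; names that differ only in an ending like _2 or _b are one class to them, and where a whole thing is asked for, a point or a joint stands for the part that bears it (a point fixed in the world has none). Each returns a list of dicts, best first, with "conf" (0 to 1); they miss things now and then, are a little off and sometimes report something else, mostly with a low value. They report only what shows in the picture. A call takes as long as a camera call.
- look_for(thing, camera): "box" ([left, top, width, height] as shares, 0 to 1, of the picture: columns of its width, rows of its height, round what is visible of it).
- regions_of(thing, camera): "region" (384x512 bool, what is visible of it) and "box" ([left, top, width, height] as shares, 0 to 1, of the picture: columns of its width, rows of its height, round what is visible of it).
- landmark_of(thing, camera): "at" ([row, column] as shares, 0 to 1, of the picture: columns of its width, rows of its height: a listed point, or the origin of a listed thing).
The state is a dict: "clock": time; "joints": joint angles; "dq": joint speeds; "joint_efforts": joint torques, N m; "position": TCP position; "ee_rot": TCP orientation; "force": force on the tool from outside, world axes, zero at the start; "ft_torque": the same for the moment, N m; "width": opening from 0.0 (shut) to 1.0 (fully open); "gripper_force": force on a finger pad.
Only numpy, scipy, OpenCV 4.12 (cv2) and the standard library are available. Lean on these libraries where they do the work, as an engineer would, in place of code of your own. Each camera call takes 0.05 s, during which the arm holds its last target. There are 200 camera calls.

## Working session

There is one attempt and no reset: what is moved stays moved. The work goes in short steps, Python scripts to look and compute and a tool call to move; the robot and the scene stay as the last step left them, time stands still between calls to the robot, and variables do not carry over. Pictures are saved under pics/ and viewed, at most 10 in all, crops included, and the job is handed in when it is done.

Besides the shell and the picture viewer there is one more tool, called after "Request:" as name(argument=value, ...), one argument or row to a line, values as JSON. jog_arm: Moves the arm, as the interface text tells. Scaled input: -1 to 1 covers 0.15 m each way for a shift and 2 pi rad each way for a turn. Its arguments: {"type":"object","properties":{"plan":{"type":"array","items":{"type":"object","properties":{"offset":{"type":"array","items":{"type":"number","minimum":-1,"maximum":1}},"twist":{"type":"array","items":{"type":"number","minimum":-1,"maximum":1}},"fingers":{"type":"number"}}}},"newtons":{"type":"number"}},"required":["plan"]}

```bash
mkdir -p pics; ls
python3 - <<'E'
from cell import *
import cv2
print(observe())
for n in("side","top"):
    cv2.imwrite(f"pics/{n}0.png",get_image(n)[:,:,::-1]); print(n,calibration(n))
    for t in("gauge_grip","gauge_tip","gauge_collar","tube_mouth","tile_top","polisher","rest"):
        print(t,[(round(d["conf"],2),round(d["at"][0]*384,1),round(d["at"][1]*512,1)) for d in landmark_of(t,n)[:2]])
E
```

```text
pics
{'clock': 0.0, 'joints': array([-1.40061333,  0.43520699,  0.02498163,  1.57411124, -0.01160626,
        1.13398608, -0.07506315]), 'dq': array([-0.00013044,  0.0002046 ,  0.00113173, -0.00155193, -0.00065871,
       -0.00194959, -0.00031427]), 'joint_efforts': array([ 1.85230865e-04, -6.67861390e+01,  9.84231681e-01, -3.14460862e+01,
       -6.07376662e-02,  4.28898039e-02,  1.71590546e-04]), 'position': array([0.16830736, 0.60140407, 0.24294952]), 'ee_rot': array([-4.27216991e-01, -3.11233386e+00,  2.45791386e-03]), 'force': array([-0.02753436,  1.01232925,  0.10147067]), 'ft_torque': array([ 0.04633157,  0.03329918, -0.01036035]), 'gripper_force': 0.0, 'width': 1.0013867095658857}
side {'fov_y': 52.56935275980911, 'cx': 259.5548497199888, 'cy': 190.98359683630719, 'position': array([ 0.33727149, -0.73687809,  0.90325591]), 'attitude': array([-2.34274694,  0.4157425 , -0.17748272])}
gauge_grip [(0.84, 271.4, 215.7)]
gauge_tip [(0.8, 227.8, 203.7), (0.75, 136.1, 239.3)]
gauge_collar [(0.65, 252.4, 212.5)]
tube_mouth [(0.7, 135.5, 239.7)]
tile_top [(0.83, 198.1, 264.9)]
polisher [(0.73, 220.9, 230.7), (0.68, 164.4, 220.8)]
rest [(0.79, 286.5, 218.8)]
top {'fov_y': 51.67913782072095, 'cx': 249.94841993783186, 'cy': 186.63897394114983, 'position': array([ 0.35434538, -0.05696938,  1.33302912]), 'attitude': array([-2.04105754,  2.17556086, -0.22781285])}
gauge_grip [(0.69, 248.7, 297.9)]
gauge_tip [(0.86, 248.6, 253.1)]
gauge_collar [(0.59, 245.1, 284.5)]
tube_mouth [(0.72, 144.1, 274.8), (0.64, 191.1, 185.3)]
tile_top [(0.58, 192.0, 217.6)]
polisher [(0.68, 214.0, 158.1)]
rest [(0.56, 248.5, 299.3)]
```

View pics/side0.png

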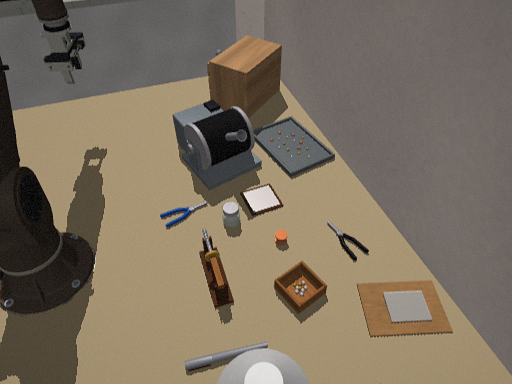

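View pics/top0.png

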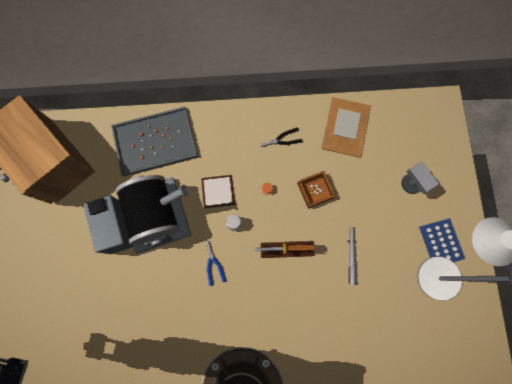

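The side picture shows the gauge at about (col 212, row 250), the tube mouth at (240,135) and the tile at (262,199). The top picture shows the gauge at (287,249), the mouth at (185,191) and the tile at (218,192). The jar stands between the gauge's tip and the tile. I'll take enlarged crops and triangulate.

```bash
cat > h.py <<'E'
import numpy as np, cv2
from scipy.spatial.transform import Rotation as R
from scipy.optimize import least_squares
from cell import *
C={n:calibration(n) for n in("side","top")}
def proj(n,p):
    c=C[n]; q=R.from_rotvec(c["attitude"]).inv().apply(np.atleast_2d(p)-c["position"]); f=192/np.tan(np.radians(c["fov_y"]/2))
    return np.c_[c["cx"]+f*q[:,0]/q[:,2], c["cy"]+f*q[:,1]/q[:,2]]   # col,row
def tri(s,t,z=None):
    """s,t: (col,row) in side/top"""
    def r(p):
        e=np.r_[(proj("side",p)[0]-s) if s is not None else [],(proj("top",p)[0]-t) if t is not None else []]
        return e if z is None else np.r_[e,(p[2]-z)*1000]
    o=least_squares(r,[.4,.0,.1]); return o.x,o.fun
E
python3 - <<'E'
from h import *
np.set_printoptions(precision=4,suppress=True)
for k,s,t,z in [("grip",(215.7,271.4),(297.9,248.7),.075),("tip",(203.7,227.8),(253.1,248.6),.075),("collar",(212.5,252.4),(284.5,245.1),.075),
 ("mouth",(239.7,135.5),(185.3,191.1),None),("mouthz",(239.7,135.5),(185.3,191.1),.205),("tile",(264.9,198.1),(217.6,192),.008),("pol",(220.8,164.4),(158.1,214),0),("rest",(218.8,286.5),(299.3,248.5),0)]:
    print(k,*tri(s,t,z))
S=cv2.imread("pics/side0.png");T=cv2.imread("pics/top0.png")
def crop(I,c,r): return cv2.resize(I[r:r+60,c:c+80],(400,300),interpolation=cv2.INTER_CUBIC)
cv2.imwrite("pics/crops.png",np.vstack([np.hstack([crop(S,180,220),crop(T,245,220)]),np.hstack([crop(S,190,100),crop(T,130,170)])]))
E
```

```text
grip [ 0.4213 -0.2071  0.0749] [-0.8211 -0.2784  0.5113 -0.942  -0.1239]
tip [ 0.4289 -0.0651  0.075 ] [-0.3342  0.0764  0.007  -0.3975 -0.0019]
collar [ 0.4311 -0.1578  0.0755] [ 0.8275  1.8323 -2.0055  0.5008  0.4985]
mouth [0.5976 0.1212 0.2086] [-0.2184  0.0616  0.0183 -0.2271]
mouthz [0.5984 0.1228 0.2051] [-0.0967  0.6294 -0.3525 -0.2199  0.137 ]
tile [0.64   0.0408 0.0079] [-2.6709  0.3954  0.54   -2.9148 -0.0669]
pol [ 0.5666  0.2485 -0.    ] [ 0.5033 -0.3124  0.0884  0.5481 -0.0288]
rest [ 0.4245 -0.2127  0.0004] [ 0.0319  1.6858 -1.8526 -0.4527  0.3894]
```

View pics/crops.png

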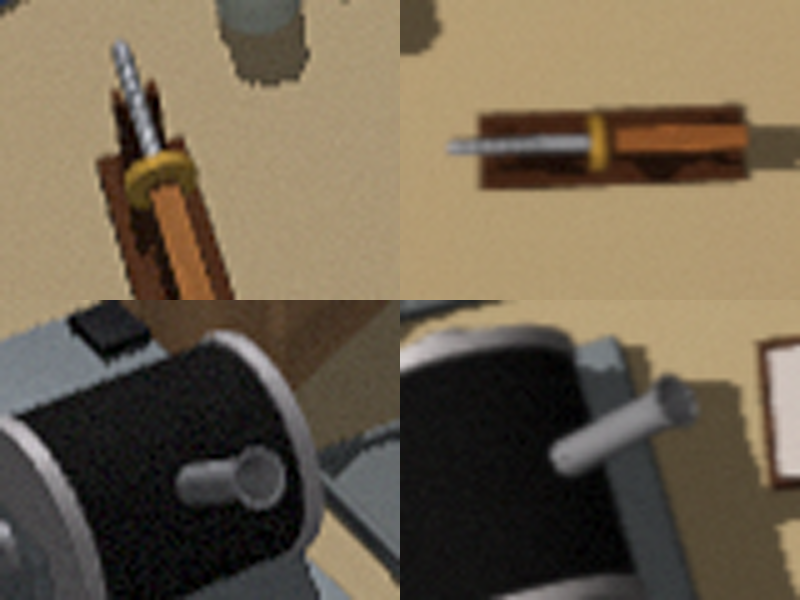

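The crops show the tip at side (203.8,228.4) and top (254.6,249.2). The rim centre is at side (241.8,135.4) and top (185.6,189.8). Next I'll fit the gauge pose to the masks and the tube to its axis points.

```bash
cat >> h.py <<'E'
from scipy.optimize import minimize
np.set_printoptions(precision=4,suppress=True)
a=np.linspace(0,2*np.pi,24,endpoint=False)
def cyl(x0,x1,r): return np.vstack([np.c_[np.full(24,x),r*np.cos(a),r*np.sin(a)] for x in(x0,x1)])
PARTS=[np.array([[x,y,z] for x in(-.045,.045) for y in(-.008,.008) for z in(-.008,.008)]),cyl(.045,.053,.019),cyl(.053,.143,.005)]
def render(n,rot,p,parts=PARTS):
    m=np.zeros((384*4,512*4),np.uint8)
    for P in parts:
        q=(proj(n,rot.apply(P)+p)+.5)*4
        cv2.fillConvexPoly(m,cv2.convexHull(q.round().astype(np.int32)),255)
    return cv2.resize(m,(512,384),interpolation=cv2.INTER_AREA)/255.
E
python3 - <<'E'
from h import *
M={}
for n in("side","top"):
    get_image(n); g=regions_of("gauge",n); print(n,[(d["conf"],d["region"].sum()) for d in g]); M[n]=cv2.GaussianBlur(g[0]["region"].astype(float),(0,0),1)
def cost(v):
    rot=R.from_euler("z",v[2]); return sum(((cv2.GaussianBlur(render(n,rot,[v[0],v[1],.075]),(0,0),1)-M[n])**2).sum() for n in M)
for s in ([.425,-.207,1.55],[.428,-.2,1.6]):
    o=minimize(cost,s,method="Nelder-Mead",options=dict(initial_simplex=np.array(s)+np.vstack([np.zeros(3),np.diag([.01,.01,.1])]),xatol=1e-5,fatol=1e-3)); print("gauge",o.x,o.fun)
# tube: mouth p, azimuth of outward axis; elevation 35 deg
ax={"side":[(189.5+5/5+36.1-.1,137)],"top":[]}
sA=((185+.5)/5-.5+190,(187+.5)/5-.5+100); tA=((166+.5)/5-.5+130,(160+.5)/5-.5+170)
def perp(q,l0,l1):
    d=(l1-l0)/np.linalg.norm(l1-l0); w=np.array(q)-l0; return d[0]*w[1]-d[1]*w[0]
def res(v):
    p=v[:3]; e=np.radians(35); d=np.array([np.cos(e)*np.cos(v[3]),np.cos(e)*np.sin(v[3]),np.sin(e)])
    r=[*(proj("side",p)[0]-(241.8,135.4)),*(proj("top",p)[0]-(185.6,189.8)),(p[2]-.205)*300]
    for n,q in(("side",sA),("top",tA)):
        l=proj(n,np.array([p-.09*d,p])); r.append(perp(q,l[0],l[1]))
    return r
o=least_squares(res,[.6,.12,.205,-1.57]); print("tube",o.x,o.fun)
for n in("side","top"): print(n,[(k,[(round(d["conf"],2),(np.array(d["box"])*[512,384,512,384]).round(1)) for d in look_for(k,n)[:1]]) for k in("tile_top","jar","spool")])
E
```

```text
side [(0.58, np.int64(486)), (0.3, np.int64(250))]
top [(0.85, np.int64(301)), (0.74, np.int64(192))]
gauge [ 0.4243 -0.2082  1.5485] 31.915672244566213
gauge [ 0.4246 -0.2086  1.5521] 34.0747505391882
tube [ 0.603   0.1212  0.2062 -1.3076] [-0.5265  0.4262 -0.2104 -0.5717  0.3579 -0.2053  0.0606]
side [('tile_top', [(0.86, array([240.4, 185.8,  42.7,  29.1]))]), ('jar', [(0.6, array([222.6, 201.6,  19.3,  26. ]))]), ('spool', [(0.68, array([273.6, 229.1,  12.2,  14.3]))])]
top [('tile_top', [(0.65, array([262.4, 184.3,  10.9,  10.5]))]), ('jar', [(0.76, array([226.2, 213.6,  17.1,  18.6]))]), ('spool', [(0.54, array([198.2, 176.2,  36.5,  30.4]))])]
```

```bash
cat >> h.py <<'E'
G0=np.array([.4244,-.2083,.075]); GY=1.55; GRIP=-.012
MOUTH=np.array([.603,.1212,.206]); AZ=-1.3076; EL=np.radians(35)
def rot(x,down):   # tool rotation with x along gauge x, z near down
    x=np.array(x)/np.linalg.norm(x); y=np.cross(down,x); y/=np.linalg.norm(y); return R.from_matrix(np.c_[x,y,np.cross(x,y)])
def cmd(p,r,s=None):
    s=s or observe(); c=R.from_rotvec(s["ee_rot"]); o=c.inv().apply(np.array(p)-s["position"])/.15; t=(c.inv()*r).as_rotvec()/(2*np.pi)
    print("off",o.round(4),"tw",t.round(4))
E
python3 - <<'E'
from h import *
print("tile",tri((261.75,200.3),(217.6,191.7),.008)," jar",tri((232,224),None,0)[0],"spool",tri((280,240),None,0)[0])
r=rot([np.cos(GY),np.sin(GY),0],[0,0,-1])
s=observe(); p=G0+r.apply([GRIP,0,-.002+.002]); 
for q in([.38,.2,.3],[p[0],p[1],.25],[p[0],p[1],.15],[p[0],p[1],.073]): print(q); cmd(q,r)
E
```

```text
tile (array([0.6341, 0.0392, 0.0078]), array([-1.1098, -0.9577,  1.0799, -0.9418, -0.2339]))  jar [ 0.5212 -0.0191 -0.    ] spool [ 0.6335 -0.123  -0.    ]
[0.38, 0.2, 0.3]
off [-2.0805 -2.2    -0.3752] tw [ 0.     -0.      0.2099]
[np.float64(0.42415046206636287), np.float64(-0.2202974051702723), 0.25]
off [-3.1192 -4.819  -0.0421] tw [ 0.     -0.      0.2099]
[np.float64(0.42415046206636287), np.float64(-0.2202974051702723), 0.15]
off [-3.1192 -4.8191  0.6246] tw [ 0.     -0.      0.2099]
[np.float64(0.42415046206636287), np.float64(-0.2202974051702723), 0.073]
off [-3.1192 -4.8191  1.1379] tw [ 0.     -0.      0.2099]
```

Request:
jog_arm(
  plan=[
    {"offset": [-0.95,-1,-0.37],"twist": [0,0,0],"fingers": 1},
    {"offset": [-0.95,-1,-0.37],"twist": [0,0,0],"fingers": 1},
    {"offset": [-0.95,-1,-0.37],"twist": [0,0,0],"fingers": 1},
    {"offset": [-0.95,-1,-0.37],"twist": [0,0,0],"fingers": 1},
  ],
)

```text
clock: 1.8
position: [0.2674, 0.4161, 0.3005]
ee_rot: [0.433, 3.11, 0.002]
force: [-0.2, 0.8, -0.3]
width: 1.001
gripper_force: 0.0
```

Request:
jog_arm(
  plan=[
    {"offset": [-0.95,-1,0],"twist": [0,0,0],"fingers": 1},
    {"offset": [-0.95,-1,0],"twist": [0,0,0],"fingers": 1},
    {"offset": [-0.95,-1,0],"twist": [0,0,0],"fingers": 1},
    {"offset": [-0.95,-1,0],"twist": [0,0,0],"fingers": 1},
  ],
)

```text
clock: 2.3
position: [0.3636, 0.2324, 0.2996]
ee_rot: [0.436, 3.11, 0.0]
force: [-0.5, 1.3, 0.1]
width: 0.999
gripper_force: 0.0
```

Request:
jog_arm(
  plan=[
    {"offset": [-0.6,-1,0],"twist": [0,0,0.1],"fingers": 1},
    {"offset": [-0.6,-1,0],"twist": [0,0,0.1],"fingers": 1},
    {"offset": [-0.6,-1,0],"twist": [0,0,0.1],"fingers": 1},
    {"offset": [-0.6,-1,0],"twist": [0,0,0.1],"fingers": 1},
    {"offset": [-0.6,-1,0],"twist": [0,0,0.1],"fingers": 1},
  ],
)

```text
clock: 2.92
position: [0.4083, 0.0672, 0.2994]
ee_rot: [1.369, 2.828, 0.001]
force: [1.0, 0.5, -0.9]
width: 0.996
gripper_force: 0.0
```

Run:
```python
from h import *
r=rot([np.cos(GY),np.sin(GY),0],[0,0,-1]); p=G0+r.apply([GRIP,0,0])
s=observe(); print(s["clock"],s["position"],s["joints"],s["width"])
for z in(.25,.15,.073): cmd([p[0],p[1],z],r,s)
```

```text
2.925 [0.4083 0.0672 0.2994] [-0.7126  0.0123  0.4334  1.9863 -0.0061  1.1438  0.3925] 0.9959080121013949
off [-1.5691 -1.1062  0.3283] tw [ 0.0001 -0.0001  0.1098]
off [-1.5693 -1.1066  0.9949] tw [ 0.0001 -0.0001  0.1098]
off [-1.5694 -1.1068  1.5083] tw [ 0.0001 -0.0001  0.1098]
```

Request:
jog_arm(
  plan=[
    {"offset": [-0.8,-0.55,0],"twist": [0,0,0],"fingers": 1},
    {"offset": [-0.8,-0.55,0],"twist": [0,0,0],"fingers": 1},
    {"offset": [-0.8,-0.55,0],"twist": [0,0,0.11],"fingers": 1},
    {"offset": [-0.8,-0.55,0],"twist": [0,0,0.11],"fingers": 1},
    {"offset": [-0.8,-0.55,0],"twist": [0,0,0.11],"fingers": 1},
    {"offset": [-0.8,-0.55,0],"twist": [0,0,0.11],"fingers": 1},
    {"offset": [-0.8,-0.55,0],"twist": [0,0,0.11],"fingers": 1},
    {"offset": [-0.8,-0.55,0],"twist": [0,0,0.11],"fingers": 1},
  ],
)

```text
clock: 3.92
position: [0.4181, -0.0774, 0.2992]
ee_rot: [-2.24, -2.203, -0.0]
force: [0.4, -0.2, -0.7]
width: 0.999
gripper_force: 0.0
```

Run:
```python
from h import *
r=rot([np.cos(GY),np.sin(GY),0],[0,0,-1]); p=G0+r.apply([GRIP,0,0])
s=observe(); print(s["clock"],s["position"],s["joints"],s["width"])
for z in(.25,.15,.073): cmd([p[0],p[1],z],r,s)
```

```text
3.925 [ 0.4181 -0.0774  0.2992] [-0.5403  0.0281  0.629   1.9751 -0.0182  1.1438  0.0793] 0.9989508584677194
off [-0.9521  0.0561  0.3281] tw [ 0.     -0.      0.0006]
off [-0.9522  0.056   0.9948] tw [ 0.     -0.      0.0006]
off [-0.9522  0.056   1.5081] tw [ 0.     -0.      0.0006]
```

Request:
jog_arm(
  plan=[
    {"offset": [-0.952,0.056,0.3],"twist": [0,0,0],"fingers": 1},
    {"offset": [-0.952,0.056,0.3],"twist": [0,0,0],"fingers": 1},
    {"offset": [-0.952,0.056,0.3],"twist": [0,0,0],"fingers": 1},
    {"offset": [-0.952,0.056,0.95],"twist": [0,0,0],"fingers": 1},
    {"offset": [-0.952,0.056,0.95],"twist": [0,0,0],"fingers": 1},
    {"offset": [-0.952,0.056,0.95],"twist": [0,0,0],"fingers": 1},
    {"offset": [-0.952,0.056,0.95],"twist": [0,0,0],"fingers": 1},
  ],
)

```text
clock: 4.8
position: [0.4241, -0.2211, 0.1579]
ee_rot: [2.243, 2.198, 0.001]
force: [-0.5, 0.3, 0.3]
width: 1.001
gripper_force: 0.0
```

Run:
```python
from h import *
r=rot([np.cos(GY),np.sin(GY),0],[0,0,-1]); p=G0+r.apply([GRIP,0,0])
s=observe(); print(s["clock"],s["position"],s["joints"],s["width"])
cmd([p[0],p[1],.073],r,s)
S=get_image("side")[:,:,::-1];T=get_image("top")[:,:,::-1]
f=lambda I,c,y:cv2.resize(I[y:y+100,c:c+100],(400,400),interpolation=cv2.INTER_CUBIC)
cv2.imwrite("pics/pre.png",np.hstack([f(S,170,210),f(T,240,200)]))
```

```text
4.8 [ 0.4241 -0.2211  0.1579] [-0.1886  0.347   0.7196  2.0709 -0.3094  0.828   0.6929] 1.0005231726339328
off [ 0.0059 -0.0007  0.5662] tw [0.0002 0.0001 0.0001]
```

View pics/pre.png

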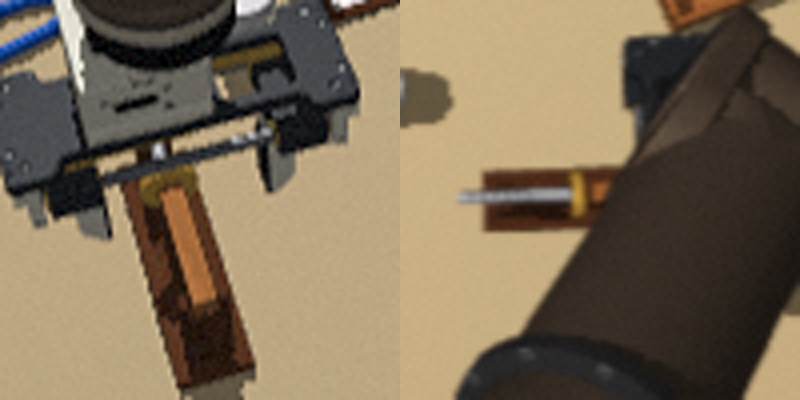

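The side crop shows the fingers straddling the handle (tips near side (195,269) and (239,257)), with the gauge undisturbed. I'll descend and grip.

Request:
jog_arm(
  plan=[
    {"offset": [0.006,-0.001,0.3],"twist": [0,0,0],"fingers": 1},
    {"offset": [0.006,-0.001,0.45],"twist": [0,0,0],"fingers": 1},
    {"offset": [0.006,-0.001,0.566],"twist": [0,0,0],"fingers": 1},
    {"offset": [0.006,-0.001,0.566],"twist": [0,0,0],"fingers": 1},
    {"offset": [0.006,-0.001,0.566],"twist": [0,0,0],"fingers": 1},
  ],
)

```text
clock: 5.52
position: [0.4242, -0.2202, 0.0731]
ee_rot: [2.244, 2.197, 0.002]
force: [0.4, 0.7, -0.2]
width: 0.996
gripper_force: 0.0
```

Request:
jog_arm(
  plan=[
    {"offset": [0,0,0],"twist": [0,0,0],"fingers": -0.3},
    {"offset": [0,0,0],"twist": [0,0,0],"fingers": -0.5},
    {"offset": [0,0,0],"twist": [0,0,0],"fingers": -1},
    {"offset": [0,0,0],"twist": [0,0,0],"fingers": -1},
    {"offset": [0,0,0],"twist": [0,0,0],"fingers": -1},
    {"offset": [0,0,0],"twist": [0,0,0],"fingers": -1},
    {"offset": [0,0,0],"twist": [0,0,0],"fingers": -1},
    {"offset": [0,0,0],"twist": [0,0,0],"fingers": -1},
  ],
  newtons=45,
)

```text
clock: 6.52
position: [0.4232, -0.2198, 0.0718]
ee_rot: [-2.245, -2.197, -0.0]
force: [-0.1, -0.2, -0.4]
width: 0.182
gripper_force: 0.6
```

Request:
jog_arm(
  plan=[
    {"offset": [0,0,0],"twist": [0,0,0],"fingers": -1},
    {"offset": [0,0,0],"twist": [0,0,0],"fingers": -1},
    {"offset": [0,0,0],"twist": [0,0,0],"fingers": -1},
    {"offset": [0,0,-0.2],"twist": [0,0,0],"fingers": -1},
    {"offset": [0,0,-0.4],"twist": [0,0,0],"fingers": -1},
    {"offset": [0,0,-0.6],"twist": [0,0,0],"fingers": -1},
    {"offset": [0,0,-0.9],"twist": [0,0,0],"fingers": -1},
    {"offset": [0,0,-0.9],"twist": [0,0,0],"fingers": -1},
    {"offset": [0,0,-0.9],"twist": [0,0,0],"fingers": -1},
  ],
)

```text
clock: 7.65
position: [0.4229, -0.2193, 0.2062]
ee_rot: [-2.244, -2.197, -0.0]
force: [-0.4, 1.0, -1.7]
width: 0.17
gripper_force: 45.0
```

Run:
```python
from h import *
s=observe(); print(s["clock"],s["position"],s["joints"],s["width"],s["gripper_force"])
r0=R.from_rotvec(s["ee_rot"])
def fit(s):
  r0=R.from_rotvec(s["ee_rot"]);M={}
  for n in("side","top"):
    get_image(n); g=regions_of("gauge",n); print(n,[(round(d["conf"],2),d["region"].sum()) for d in g])
    for k in("gauge_tip","gauge_collar","gauge_grip"):
        b=[.143,.053,0]; x={"gauge_tip":.143,"gauge_collar":.053,"gauge_grip":0}[k]
        e=proj(n,s["position"]+r0.apply([x-GRIP,0,-.002]))[0]
        print(k,"exp",e,"seen",[(round(d["conf"],2),round(d["at"][1]*512,1),round(d["at"][0]*384,1)) for d in landmark_of(k,n)[:2]])
fit(s)
d=np.array([np.cos(EL)*np.cos(AZ),np.cos(EL)*np.sin(AZ),np.sin(EL)])
r=rot(-d,[0,0,-1]); 
for back in(.20,.10):  # tip distance outside = back-0.09
    p=MOUTH+d*(back-0)  # collar face at back
    tcp=p+r.apply([GRIP-.053,0,.002]); print(back,tcp); cmd(tcp,r,s)
```

```text
7.65 [ 0.4229 -0.2193  0.2062] [-0.2548  0.2746  0.7779  2.0176 -0.2383  0.9404  0.6253] 0.16995882269144802 44.998785853385925
side [(0.71, np.int64(143))]
gauge_tip exp [196.9681 194.0399] seen []
gauge_collar exp [205.5716 220.7152] seen []
gauge_grip exp [211.1871 238.1262] seen [(0.49, 212.2, 238.6)]
top [(0.71, np.int64(171)), (0.66, np.int64(271))]
gauge_tip exp [253.0445 246.3424] seen [(0.48, 254.1, 248.5)]
gauge_collar exp [285.0215 244.9718] seen [(0.46, 288.2, 245.4)]
gauge_grip exp [303.8415 244.1652] seen [(0.54, 305.1, 242.6)]
0.2 [ 0.6598 -0.0895  0.3564]
off [ 0.8993  1.56   -1.001 ] tw [-0.0139 -0.0967 -0.0438]
0.1 [ 0.6385 -0.0104  0.299 ]
off [ 1.4232  1.407  -0.6181] tw [-0.0139 -0.0967 -0.0438]
```

Request:
jog_arm(
  plan=[
    {"offset": [0.1,0.1,-1],"twist": [0,0,0],"fingers": -1},
    {"offset": [0.1,0.1,-1],"twist": [0,0,0],"fingers": -1},
    {"offset": [0.45,0.8,-1],"twist": [0,0,0],"fingers": -1},
    {"offset": [0.45,0.8,-1],"twist": [0,0,0],"fingers": -1},
    {"offset": [0.45,0.8,-1],"twist": [0,0,0],"fingers": -1},
    {"offset": [0.45,0.8,-1],"twist": [0,0,0],"fingers": -1},
  ],
)

```text
clock: 8.9
position: [0.5442, -0.1554, 0.3563]
ee_rot: [-2.245, -2.197, 0.002]
force: [-0.6, -0.7, -1.5]
width: 0.17
gripper_force: 45.0
```

Request:
jog_arm(
  plan=[
    {"offset": [0.44,0.75,0],"twist": [-0.007,-0.05,-0.022],"fingers": -1},
    {"offset": [0.44,0.75,0],"twist": [-0.007,-0.05,-0.022],"fingers": -1},
    {"offset": [0.44,0.75,0],"twist": [-0.0139,-0.0967,-0.0438],"fingers": -1},
    {"offset": [0.44,0.75,0],"twist": [-0.0139,-0.0967,-0.0438],"fingers": -1},
    {"offset": [0.44,0.75,0],"twist": [-0.0139,-0.0967,-0.0438],"fingers": -1},
    {"offset": [0.44,0.75,0],"twist": [-0.0139,-0.0967,-0.0438],"fingers": -1},
    {"offset": [0.44,0.75,0],"twist": [-0.0139,-0.0967,-0.0438],"fingers": -1},
  ],
)

```text
clock: 9.78
position: [0.6582, -0.094, 0.3579]
ee_rot: [1.595, 2.069, -0.499]
force: [0.4, -0.6, -1.3]
width: 0.173
gripper_force: 45.0
```

```bash
cat >> h.py <<'E'
D=np.array([np.cos(EL)*np.cos(AZ),np.cos(EL)*np.sin(AZ),np.sin(EL)])
def look(s):
    r0=R.from_rotvec(s["ee_rot"])
    for n in("side","top"):
        get_image(n)
        for k,x in(("gauge_tip",.143),("gauge_collar",.053),("gauge_grip",0),("tube_mouth",None)):
            e=proj(n,s["position"]+r0.apply([x-GRIP,0,-.002]) if x is not None else MOUTH)[0]
            print(n,k,"exp",e,"seen",[(round(d["conf"],2),round(d["at"][1]*512,1),round(d["at"][0]*384,1)) for d in landmark_of(k,n)[:2]])
def state(s):
    r=R.from_rotvec(s["ee_rot"]); t=s["position"]+r.apply([.143-GRIP,0,-.002]); w=t-MOUTH
    print(round(s["clock"],2),s["position"],"q",s["joints"],"F",s["force"],"w",round(s["width"],3),s["gripper_force"].round(1),"tip: along",round(w@D,4),"off",(w-(w@D)*D),"ang",np.arccos(-r.as_matrix()[:,0]@D).round(4))
E
python3 - <<'E'
from h import *
s=observe(); state(s); r=rot(-D,[0,0,-1])
for back in(.20,.12,.1): cmd(MOUTH+D*back+r.apply([GRIP-.053,0,.002]),r,s)
look(s)
S=cv2.cvtColor(get_image("side"),4);T=cv2.cvtColor(get_image("top"),4)
f=lambda I,c,y:cv2.resize(I[y:y+120,c:c+80],(400,600),interpolation=cv2.INTER_CUBIC)
cv2.imwrite("pics/app.png",np.hstack([f(S,195,90),f(T,160,150)]))
E
```

```text
Traceback (most recent call last):
  File "h.py", line 43, in state
    print(round(s["clock"],2),s["position"],"q",s["joints"],"F",s["force"],"w",round(s["width"],3),s["gripper_force"].round(1),"tip: along",round(w@D,4),"off",(w-(w@D)*D),"ang",np.arccos(-r.as_matrix()[:,0]@D).round(4))
                                                                                                   ^^^^^^^^^^^^^^^^^^^^^^^^
AttributeError: 'float' object has no attribute 'round'
```

```bash
sed -i 's/s\["gripper_force"\].round(1)/round(s["gripper_force"],1)/' h.py
python3 - <<'E'
from h import *
s=observe(); state(s); r=rot(-D,[0,0,-1])
for back in(.20,.12,.1): cmd(MOUTH+D*back+r.apply([GRIP-.053,0,.002]),r,s)
look(s)
S=cv2.cvtColor(get_image("side"),4);T=cv2.cvtColor(get_image("top"),4)
f=lambda I,c,y:cv2.resize(I[y:y+120,c:c+80],(400,600),interpolation=cv2.INTER_CUBIC)
cv2.imwrite("pics/app.png",np.hstack([f(S,195,90),f(T,160,150)]))
E
```

```text
9.78 [ 0.6582 -0.094   0.3579] q [-0.8188  0.4714  0.8656  1.5744  0.2677  1.1154  0.118 ] F [ 0.3865 -0.608  -1.3213] w 0.173 45.0 tip: along 0.1141 off [-0.0016 -0.001  -0.0007] ang 0.0056
off [ 0.0277  0.0178 -0.0065] tw [-0.0001 -0.0001 -0.0009]
off [ 0.561   0.0148 -0.0062] tw [-0.0001 -0.0001 -0.0009]
off [ 0.6944  0.0141 -0.0061] tw [-0.0001 -0.0001 -0.0009]
side gauge_tip exp [259.7408 134.6665] seen [(0.58, 260.3, 133.5)]
side gauge_collar exp [277.2809 133.1429] seen [(0.78, 279.3, 131.2)]
side gauge_grip exp [289.0504 132.1205] seen [(0.82, 291.6, 133.3)]
side tube_mouth exp [241.2825 135.8768] seen [(0.6, 242.5, 133.1)]
top gauge_tip exp [214.3311 174.3106] seen [(0.43, 212.0, 176.8), (0.16, 297.0, 251.1)]
top gauge_collar exp [239.135  161.0515] seen []
top gauge_grip exp [254.7829 152.6868] seen [(0.47, 253.2, 153.1)]
top tube_mouth exp [185.3987 189.2341] seen [(0.42, 187.6, 191.0)]
```

View pics/app.png

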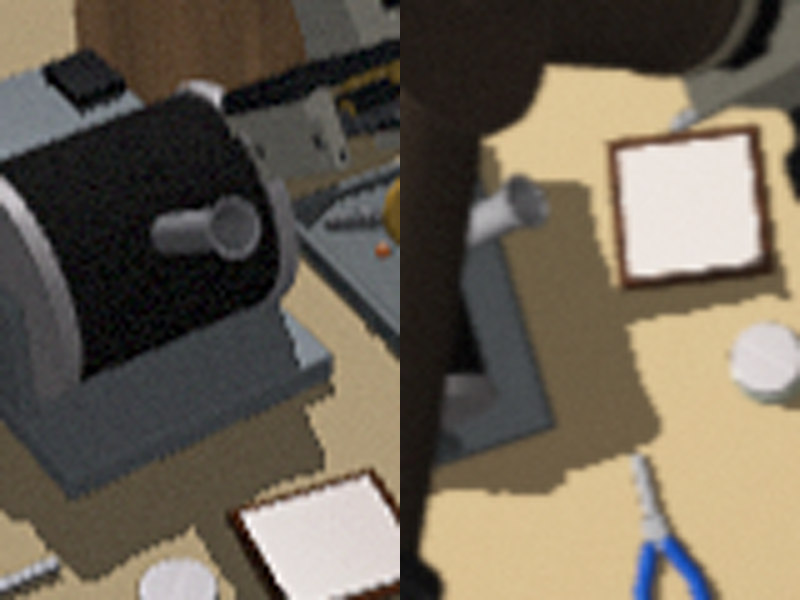

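In the side view the tip is at (259.6,134) and the mouth at (241.4,135.2). In the top view they are at (214.6,174.6) and (185.2,189.6). All are within 0.7 px of the model, so I'll advance.

Request:
jog_arm(
  plan=[
    {"offset": [0.3,0.016,-0.006],"twist": [0,0,-0.0009],"fingers": -1},
    {"offset": [0.5,0.015,-0.006],"twist": [0,0,-0.0009],"fingers": -1},
    {"offset": [0.65,0.014,-0.006],"twist": [0,0,-0.0009],"fingers": -1},
    {"offset": [0.72,0.014,-0.006],"twist": [0,0,-0.0009],"fingers": -1},
    {"offset": [0.75,0.014,-0.006],"twist": [0,0,-0.0009],"fingers": -1},
    {"offset": [0.75,0.014,-0.006],"twist": [0,0,-0.0009],"fingers": -1},
    {"offset": [0.75,0.014,-0.006],"twist": [0,0,-0.0009],"fingers": -1},
  ],
)

```text
clock: 11.25
position: [0.6368, -0.0025, 0.2936]
ee_rot: [1.585, 2.076, -0.503]
force: [-0.9, -0.7, -1.5]
width: 0.165
gripper_force: 45.0
```

Run:
```python
from h import *
s=observe(); state(s); r=rot(-D,[0,0,-1])
for back in(.08,.06,.0): cmd(MOUTH+D*back+r.apply([GRIP-.053,0,.002]),r,s)
S=cv2.cvtColor(get_image("side"),4);T=cv2.cvtColor(get_image("top"),4)
f=lambda I,c,y:cv2.resize(I[y:y+50,c:c+50],(400,400),interpolation=cv2.INTER_CUBIC)
cv2.imwrite("pics/app2.png",np.hstack([f(S,225,110),f(T,170,160)]))
p=[MOUTH+.012*D,MOUTH,s["position"]+R.from_rotvec(s["ee_rot"]).apply([.143-GRIP,0,-.002])]
print((proj("side",p)-[225,110])*8,(proj("top",p)-[170,160])*8+[400,0])
```

```text
11.25 [ 0.6368 -0.0025  0.2936] q [-0.9584  0.5295  0.8464  1.6643  0.2535  1.0752 -0.0453] F [-0.8802 -0.699  -1.5065] w 0.165 45.0 tip: along 0.0003 off [-0.0001 -0.      0.    ] ang 0.0036
off [ 0.0684 -0.0026  0.0014] tw [0.     0.0002 0.0005]
off [ 0.2017 -0.0022  0.0012] tw [0.     0.0002 0.0005]
off [ 0.6017 -0.0008  0.0007] tw [0.     0.0002 0.0005]
[[144.8913 205.6424]
 [130.2603 207.0143]
 [130.3082 206.9885]] [[546.098  221.3977]
 [523.1893 233.8727]
 [523.6871 233.861 ]]
```

View pics/app2.png

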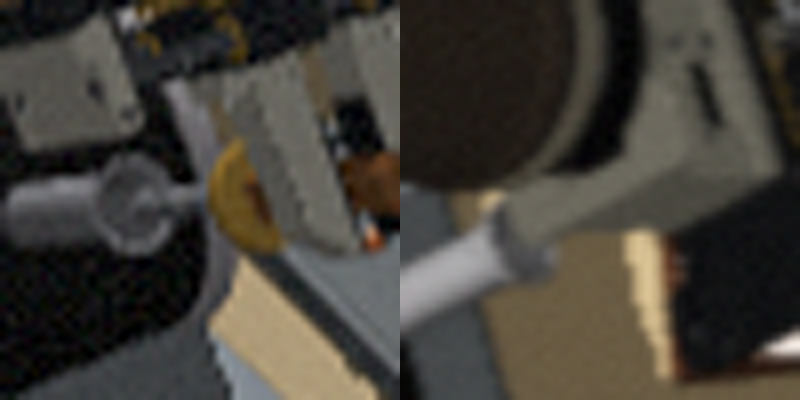

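The side view shows the rod tip at the rim centre (crop ≈(135,203) against (133,204)). I'll push in while watching the force.

Request:
jog_arm(
  plan=[
    {"offset": [0.07,0,0],"twist": [0,0,0.0005],"fingers": -1},
    {"offset": [0.14,0,0],"twist": [0,0,0.0005],"fingers": -1},
    {"offset": [0.2,0,0],"twist": [0,0,0.0005],"fingers": -1},
    {"offset": [0.2,0,0],"twist": [0,0,0.0005],"fingers": -1},
    {"offset": [0.2,0,0],"twist": [0,0,0.0005],"fingers": -1},
  ],
)

```text
clock: 11.98
position: [0.6301, 0.0221, 0.2759]
ee_rot: [1.586, 2.074, -0.502]
force: [0.2, 0.2, -1.7]
width: 0.172
gripper_force: 45.0
```

Run:
```python
from h import *
s=observe(); state(s); print(s["ft_torque"], R.from_rotvec(s["ee_rot"]).inv().apply(s["force"])); r=rot(-D,[0,0,-1])
for back in(.03,.005,.0): cmd(MOUTH+D*back+r.apply([GRIP-.053,0,.002]),r,s)
```

```text
11.97 [0.6301 0.0221 0.2759] q [-0.9923  0.5506  0.8392  1.6816  0.2429  1.0656 -0.0889] F [ 0.2329  0.1561 -1.7494] w 0.172 45.0 tip: along -0.0307 off [0.0001 0.0001 0.0001] ang 0.0023
[ 0.6316  0.2475 -0.0241] [1.0786 0.2673 1.3799]
off [ 0.1951 -0.0022  0.0017] tw [0.     0.0002 0.0003]
off [ 0.3618 -0.0019  0.0015] tw [0.     0.0002 0.0003]
off [ 0.3951 -0.0018  0.0015] tw [0.     0.0002 0.0003]
```

No contact so far, with the tip 31 mm inside.

Request:
jog_arm(
  plan=[
    {"offset": [0.1,-0.002,0],"twist": [0,0,0],"fingers": -1},
    {"offset": [0.2,-0.002,0],"twist": [0,0,0],"fingers": -1},
    {"offset": [0.28,-0.002,0],"twist": [0,0,0],"fingers": -1},
    {"offset": [0.33,-0.002,0],"twist": [0,0,0],"fingers": -1},
    {"offset": [0.36,-0.002,0],"twist": [0,0,0],"fingers": -1},
    {"offset": [0.36,-0.002,0],"twist": [0,0,0],"fingers": -1},
  ],
)

```text
clock: 12.72
position: [0.6182, 0.0649, 0.2446]
ee_rot: [1.586, 2.074, -0.502]
force: [-0.2, -0.1, -2.4]
width: 0.17
gripper_force: 45.0
```

Run:
```python
from h import *
s=observe(); state(s); print(s["ft_torque"], R.from_rotvec(s["ee_rot"]).inv().apply(s["force"])); r=rot(-D,[0,0,-1])
for back in(.0,): cmd(MOUTH+D*back+r.apply([GRIP-.053,0,.002]),r,s)
```

```text
12.72 [0.6182 0.0649 0.2446] q [-1.046   0.5923  0.822   1.7027  0.2192  1.0514 -0.1583] F [-0.1576 -0.0882 -2.4109] w 0.17 45.0 tip: along -0.0851 off [-0.0003 -0.0001  0.    ] ang 0.0024
[0.6829 0.256  0.0529] [ 1.3493 -0.1725  1.9987]
off [0.0327 0.0001 0.0015] tw [0.     0.0002 0.0003]
```

Request:
jog_arm(
  plan=[
    {"offset": [0.015,0,0],"twist": [0,0,0],"fingers": -1},
    {"offset": [0.03,0,0],"twist": [0,0,0],"fingers": -1},
    {"offset": [0.04,0,0],"twist": [0,0,0],"fingers": -1},
    {"offset": [0.04,0,0],"twist": [0,0,0],"fingers": -1},
  ],
)

```text
clock: 13.22
position: [0.6168, 0.0697, 0.2412]
ee_rot: [1.586, 2.074, -0.502]
force: [-0.1, 0.2, -1.3]
width: 0.165
gripper_force: 45.0
```

Run:
```python
from h import *
s=observe(); state(s); print(s["ft_torque"], R.from_rotvec(s["ee_rot"]).inv().apply(s["force"]))
```

```text
13.22 [0.6168 0.0697 0.2412] q [-1.0514  0.5971  0.8197  1.7043  0.2161  1.0501 -0.1656] F [-0.085   0.1804 -1.2552] w 0.165 45.0 tip: along -0.0911 off [-0.0004 -0.0001  0.0001] ang 0.0022
[0.6713 0.2794 0.0587] [ 0.8816 -0.0334  0.9149]
```

Request:
jog_arm(
  plan=[
    {"offset": [0.007,0,0],"twist": [0,0,0],"fingers": -1},
    {"offset": [0.014,0,0],"twist": [0,0,0],"fingers": -1},
    {"offset": [0.02,0,0],"twist": [0,0,0],"fingers": -1},
    {"offset": [0.02,0,0],"twist": [0,0,0],"fingers": -1},
  ],
)

```text
clock: 13.72
position: [0.6162, 0.0718, 0.2396]
ee_rot: [1.586, 2.074, -0.502]
force: [0.4, -1.1, -1.6]
width: 0.173
gripper_force: 45.0
```

Run:
```python
from h import *
s=observe(); state(s); print(s["ft_torque"], R.from_rotvec(s["ee_rot"]).inv().apply(s["force"]))
```

```text
13.72 [0.6162 0.0718 0.2396] q [-1.0541  0.5996  0.819   1.7049  0.2148  1.0495 -0.1692] F [ 0.4008 -1.0511 -1.5619] w 0.173 45.0 tip: along -0.0938 off [-0.0003 -0.0001  0.    ] ang 0.0021
[ 0.4407  0.2207 -0.02  ] [-0.0188  0.1136  1.9214]
```

Request:
jog_arm(
  plan=[
    {"offset": [0.007,0,0],"twist": [0,0,0],"fingers": -1},
    {"offset": [0.014,0,0],"twist": [0,0,0],"fingers": -1},
    {"offset": [0.02,0,0],"twist": [0,0,0],"fingers": -1},
    {"offset": [0.02,0,0],"twist": [0,0,0],"fingers": -1},
  ],
)

```text
clock: 14.22
position: [0.6161, 0.0718, 0.2394]
ee_rot: [1.587, 2.07, -0.504]
force: [-0.1, -7.7, 6.3]
width: 0.17
gripper_force: 45.0
```

Run:
```python
from h import *
s=observe(); state(s); print(s["ft_torque"], R.from_rotvec(s["ee_rot"]).inv().apply(s["force"]))
S=cv2.cvtColor(get_image("side"),4);T=cv2.cvtColor(get_image("top"),4)
f=lambda I,c,y:cv2.resize(I[y:y+50,c:c+50],(400,400),interpolation=cv2.INTER_CUBIC)
cv2.imwrite("pics/in.png",np.hstack([f(S,215,110),f(T,165,160)]))
```

```text
14.22 [0.6161 0.0718 0.2394] q [-1.056   0.6016  0.8207  1.7052  0.2156  1.0497 -0.1728] F [-0.1262 -7.6626  6.3481] w 0.17 45.0 tip: along -0.094 off [-0.     -0.0004 -0.0005] ang 0.004
[-1.3139 -0.0487 -0.2479] [-9.6802 -2.1092 -0.9353]
```

View pics/in.png

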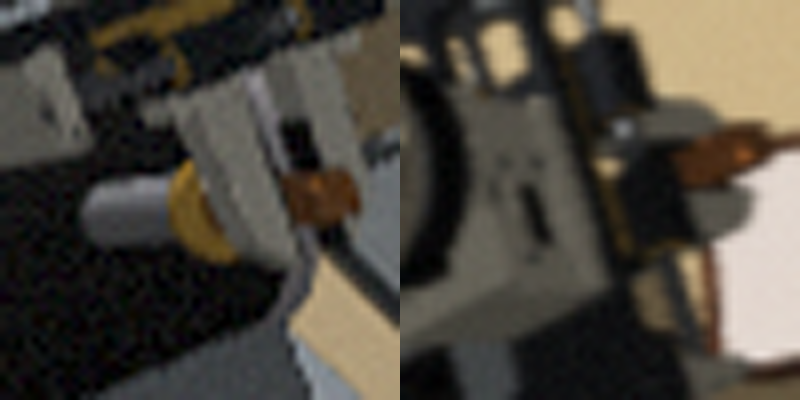

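The picture shows the collar flush on the mouth (side crop ≈(185,210)), and the axial push is about 10 N. I'll hold briefly, then draw the rod out.

Request:
jog_arm(
  plan=[
    {"offset": [0,0,0],"twist": [0,0,0],"fingers": -1},
    {"offset": [0,0,0],"twist": [0,0,0],"fingers": -1},
    {"offset": [0,0,0],"twist": [0,0,0],"fingers": -1},
    {"offset": [0,0,0],"twist": [0,0,0],"fingers": -1},
  ],
)

```text
clock: 14.82
position: [0.6161, 0.0717, 0.2394]
ee_rot: [1.588, 2.07, -0.504]
force: [0.6, -7.4, 6.9]
width: 0.169
gripper_force: 45.0
```

Request:
jog_arm(
  plan=[
    {"offset": [-0.1,0,0],"twist": [0,0,0],"fingers": -1},
    {"offset": [-0.25,0,0],"twist": [0,0,0],"fingers": -1},
    {"offset": [-0.4,0,0],"twist": [0,0,0],"fingers": -1},
    {"offset": [-0.6,0,0],"twist": [0,0,0],"fingers": -1},
    {"offset": [-0.8,0,0],"twist": [0,0,0],"fingers": -1},
    {"offset": [-0.95,0,0],"twist": [0,0,0],"fingers": -1},
    {"offset": [-0.95,0,0],"twist": [0,0,0],"fingers": -1},
    {"offset": [-0.95,0,0],"twist": [0,0,0],"fingers": -1},
    {"offset": [-0.95,0,0],"twist": [0,0,0],"fingers": -1},
  ],
)

```text
clock: 15.95
position: [0.646, -0.0367, 0.3187]
ee_rot: [1.584, 2.077, -0.503]
force: [0.1, -0.2, -1.5]
width: 0.173
gripper_force: 45.0
```

Run:
```python
from h import *
s=observe(); state(s)
T=np.array([.634,.0392,.008])
for az,h in((1.83,.25),(1.83,.11),(1.55,.11)):
    x=np.array([np.cos(az),np.sin(az),0]); r=rot(x,[0,0,-1]); tip=T+[0,0,h]; p=tip+r.apply([GRIP-.143,0,.002]); print(az,h,p); cmd(p,r,s)
```

```text
15.95 [ 0.646  -0.0367  0.3187] q [-0.9069  0.5035  0.8535  1.6329  0.264   1.0911  0.0177] F [ 0.0966 -0.2078 -1.4607] w 0.173 45.0 tip: along 0.0437 off [-0.0002  0.0001  0.0003] ang 0.0043
1.83 0.25 [ 0.6737 -0.1106  0.256 ]
off [-0.1891  0.0493  0.6428] tw [-0.      0.0973  0.0013]
1.83 0.11 [ 0.6737 -0.1106  0.116 ]
off [0.3466 0.0515 1.4071] tw [-0.      0.0973  0.0013]
1.55 0.11 [ 0.6308 -0.1158  0.116 ]
off [ 0.3817 -0.2337  1.3833] tw [0.0136 0.0967 0.0444]
```

Drawn out cleanly. Next I'll level the gauge away from the polisher and lower it over the tile.

Request:
jog_arm(
  plan=[
    {"offset": [-0.3,0.02,0.1],"twist": [0,0,0],"fingers": -1},
    {"offset": [-0.3,0.03,0.2],"twist": [0,0.04,0],"fingers": -1},
    {"offset": [-0.19,0.049,0.64],"twist": [0,0.0973,0.0013],"fingers": -1},
    {"offset": [-0.19,0.049,0.64],"twist": [0,0.0973,0.0013],"fingers": -1},
    {"offset": [-0.19,0.049,0.64],"twist": [0,0.0973,0.0013],"fingers": -1},
    {"offset": [-0.19,0.049,0.64],"twist": [0,0.0973,0.0013],"fingers": -1},
    {"offset": [-0.19,0.049,0.64],"twist": [0,0.0973,0.0013],"fingers": -1},
  ],
)

```text
clock: 16.82
position: [0.6739, -0.1103, 0.2569]
ee_rot: [1.915, 2.489, -0.0]
force: [0.2, 0.2, -1.4]
width: 0.17
gripper_force: 45.0
```

Request:
jog_arm(
  plan=[
    {"offset": [0,0,0.2],"twist": [0,0,0],"fingers": -1},
    {"offset": [0,0,0.45],"twist": [0,0,0],"fingers": -1},
    {"offset": [0,0,0.7],"twist": [0,0,0],"fingers": -1},
    {"offset": [0,0,0.92],"twist": [0,0,0],"fingers": -1},
    {"offset": [0,0,0.92],"twist": [0,0,0],"fingers": -1},
    {"offset": [0,0,0.92],"twist": [0,0,0],"fingers": -1},
    {"offset": [0,0,0.92],"twist": [0,0,0],"fingers": -1},
  ],
)

```text
clock: 17.7
position: [0.6751, -0.1119, 0.1214]
ee_rot: [1.915, 2.486, 0.003]
force: [-0.5, -0.3, -1.0]
width: 0.167
gripper_force: 45.0
```

Run:
```python
from h import *
s=observe(); state(s); r=R.from_rotvec(s["ee_rot"]); print("tip",s["position"]+r.apply([.143-GRIP,0,-.002]),"x",r.as_matrix()[:,0],np.abs(s["dq"]).max())
look(s)
S=cv2.cvtColor(get_image("side"),4);T=cv2.cvtColor(get_image("top"),4)
cv2.imwrite("pics/end.png",np.hstack([cv2.resize(S[80:330,150:350],(400,500)),cv2.resize(T[80:330,150:350],(400,500))]))
```

```text
17.7 [ 0.6751 -0.1119  0.1214] q [-0.2188  0.6748  0.497   1.5792 -0.3678  0.9773  0.6506] F [-0.4656 -0.3268 -1.0104] w 0.167 45.0 tip: along 0.0252 off [ 0.0272 -0.0633 -0.0973] ang 0.6092
tip [0.6355 0.038  0.1231] x [-0.255   0.9669 -0.0017] 0.008813691748181099
side gauge_tip exp [261.5811 172.6993] seen [(0.63, 264.5, 174.3), (0.53, 216.4, 287.7)]
side gauge_collar exp [280.1655 190.8143] seen [(0.58, 280.0, 190.5)]
side gauge_grip exp [291.9507 202.3019] seen [(0.63, 295.4, 200.3)]
side tube_mouth exp [241.2825 135.8768] seen [(0.52, 241.6, 131.7)]
top gauge_tip exp [216.0078 182.856 ] seen []
top gauge_collar exp [243.3152 174.0037] seen []
top gauge_grip exp [259.2851 168.8267] seen []
top tube_mouth exp [185.3987 189.2341] seen [(0.84, 190.2, 190.6)]
```

View pics/end.png

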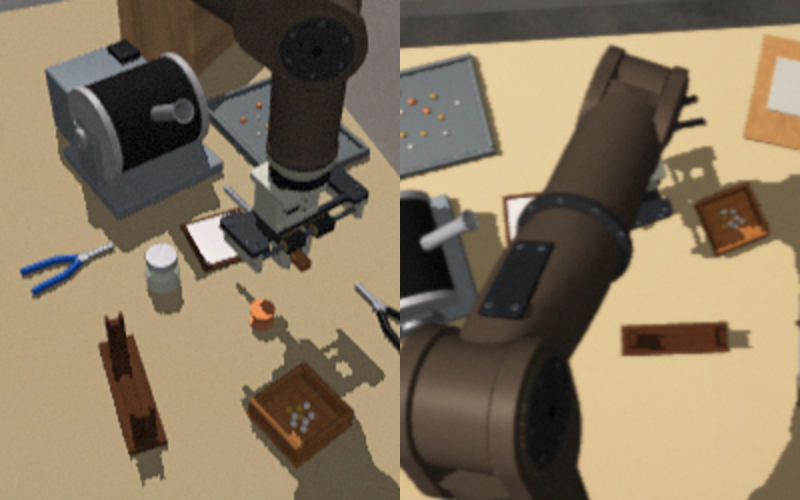

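The final view shows the gauge held with its tip over the tile (side ≈(264,174), expected (262,173)). The bystanders haven't moved and the arm is still, so I'll hand in.

```bash
python3 -c "
from cell import *
print(sign_off())"
```

```text
the job is handed in; nothing more can be done
None
```

I pushed the gauge rod down the guide tube until its collar stopped on the mouth (about 10 N of push), drew it right out, and handed in with it held level and still, its tip about 11.5 cm above the tile's middle; the hand-in returned no verdict.

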